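Stand the red hose nozzle on the inspection pad

TASK

In the fire station's hose workshop, take the nozzle with the red coupling out of the wooden rack and stand it upright, spout down and coupling up, with its whole foot on the black rubber disc of the metal inspection plate. It is top-heavy on a narrow foot: set it down gently rather than dropping it, let go slowly, back away and make sure it stays standing still by itself. Leave the blue and yellow nozzles where they are in the rack.

Things in the scene. Friction and masses are not known exactly. Their poses are not given: they have to be found in the camera images.
- red_nozzle_center (a point): Centre (half-way up, on the axis) of the wanted nozzle: round aluminium spout, red coupling on top, 150 mm tall, 0.25-0.5 kg, z up. Flat foot 30 mm across, 75 mm below this point; waist 24 mm; grip from above on the coupling, a cylinder 50 mm across, from 33 to 75 mm above this point (5 mm lugs on top). Stands in a hole of the rack. Centre of mass 21 mm above this point: it topples if leant over about 8 degrees.
- blue_nozzle_center (a point): Centre of the same kind of nozzle with a blue coupling, a bystander in the rack. The rack is a fixed plywood block 310 x 90 mm, 45 mm high, with three round holes 38 mm wide and 35 mm deep, 105 mm apart in one row along it; the nozzles stand in them foot down, in any order, feet 10 mm above the bench. Closing the fingers across the row gives most room.
- yellow_nozzle_center (a point): Centre of the same kind of nozzle with a yellow coupling, a bystander in another hole of the same rack.
- pad_top (a point): Centre of the top face of the black rubber disc, 80 mm across and 4 mm thick, on a fixed square aluminium plate 130 mm wide and 6 mm thick; the top of the disc is level, 10 mm above the bench. z points up.
Not all that is in view belongs to the job. What is shaped like the part that bears red_nozzle_center but orange or turquoise is not meant.

How it is judged (in metres and radians):
On the way:
1. the red nozzle is lifted clear of the rack (height (world z) of red_nozzle_center above 0.13 m and contact force between the fingers and red_nozzle above 0.5 N), for 0.1 s.
At the end, for the whole second after the job is handed in: The red nozzle stands foot down on the rubber disc, its axis within 25 mm of the disc's centre (whole foot on the disc), upright within 10 degrees, let go and still; the blue and yellow nozzles are within 30 mm of where they began (horizontal distance between red_nozzle_center and pad_top below 0.025 m and z of red_nozzle_center in the frame of pad_top between 0.069 and 0.081 m and angle between red_nozzle_center's own z axis and vertical below 0.17 rad and linear speed of red_nozzle below 0.02 m/s and angular speed of red_nozzle below 0.2 rad/s and distance of each of blue_nozzle_center, yellow_nozzle_center from where it was at the start of the episode below 0.03 m); the robot touches nothing.
It fails at once if the red nozzle is dropped (moves faster than 0.4 m/s, a fall of about 8 mm, while not held) (linear speed of red_nozzle above 0.4 m/s and contact force between the fingers and red_nozzle below 0.05 N).
It fails at once if the blue or yellow nozzle is moved by more than 30 mm (distance of any of blue_nozzle_center, yellow_nozzle_center from where it was at the start of the episode above 0.03 m).
It also fails if it takes over 48 s, if anything falls off the work surface, if the arm or the gripper's body presses on something with over 40 N, if the wrist force passes 120 N, or if a joint passes its speed limit or range.

ROBOT

A 6-joint arm with a two-finger parallel gripper is mounted at the origin on the work surface. World frame = base frame: x ahead of the robot, y to its left, z up, the work surface at z = 0. Lengths are in mm, angles in rad, forces in N, time in s.
With the tool pointing down it reaches from about 350 to 775 mm from the base axis. Payload 7.3 kg.
Tool frame: the origin (TCP) lies midway between the tips of the shut fingers; the grasp point (between the pads) lies 19 mm behind it; z points along the fingers, y is the line along which they close (so a half turn about z gives the same grasp; the last joint's range is limited). The gripper opens to 92 mm and grips with 3 to 60 N. Pads are 19 mm wide; open, the fingers measure 130 mm over their backs; the gripper's body (75 mm by 190 mm) begins 47 mm behind the grasp point.
Start: joints at [-1.318, 0.342, 1.524, -0, 1.275, -0.146], TCP at [203.888, -483.813, 226.741] pointing down, gripper open.
Joint ranges: [-2.53, 2.53], [-0.77, 2.02], [0.04, 2.7], [-1, 4.14], [0.28, 2.66], [-3.11, 3.11]. Speed limits (rad/s): [2.57, 2.57, 3.14, 3.14, 3.14, 3.14].

INTERFACE

Orientations are given as [roll, pitch, yaw] about the fixed x, y, z axes, in that order (R = Rz(yaw) Ry(pitch) Rx(roll)).
In Python, from plant import bot gives the robot as it stands.
- The arm moves only by the tool jog_arm, never from a script. Its arguments are lists of equal length, an entry for each row: "dp": the shift along the tool's x, y, z in m, a list of three; "twist": the turn about the tool's z in degrees. A call has 1 to 10 rows; each row shifts and turns the commanded pose from where the row before left it, along the tool's axes as they then stand; what a row does not reach is not made up. A row lasts 1/8 s, in which the tool goes at most 62.5 mm and 10.7 degrees, less where a joint would pass 70% of its speed; a pose out of reach is approached as far as the arm can. A call is refused whole if a number of a shift passes 0.0625 or a number of a turn 10.7, either way. A call with a gripper value outside its range is refused whole. "jaw" is the finger opening in m, from 0 to 0.0918, set as the call begins (left out, the last holds). The fingers move at their own pace and stop on an object; the grip force is fixed at half the most. Time passes only in rows, so rows that do not move let the fingers close. It gives the time, the measured TCP pose, the force, the opening and the grip force at its end, in the units of the state.
- bot.get_obs(): the state, without advancing time (a new reading comes with each control period).
- bot.capture(name): name is "side" or "top"; returns the picture (384x512x3 uint8, blue, green, red); there is no depth.
- bot.camera_params(name): a dict with "fx", "fy", "cx", "cy" (pixels), "k1" (the pictures are not rectified: a ray, as slopes to the right and down, at radius r is drawn at 1 + k1 r^2 times it, then the intrinsics apply), "R" (3x3) and "t" (3): a world point X has camera coordinates R X + t. Camera axes: x right, y down, z forward; pixel columns grow to the right and rows downward; lengths in mm; the calibration is good to about 2 mm. A picture is of the moment at which its call begins. camera_params takes no time and is no camera call.
- bot.close_job(): hands the job in; it is judged then, once.
Trained networks look in the newest picture that a camera, given by its name, has taken for a name from the list of things; names that differ only in an ending like _2 or _b are one class to them, and where a whole thing is asked for, a point or a joint stands for the part that bears it (a point fixed in the world has none). Each returns a list of dicts, best first, with "confidence" (0 to 1); they miss things now and then, are a little off and sometimes report something else, mostly with a low value. They report only what shows in the picture. A call takes as long as a camera call. They do not tell look-alikes from the thing itself.
- bot.find_in(camera, label): "bbox" ([centre column, centre row, width, height] in pixels, round what is visible of it).
- bot.masks_of(camera, label): "pixels" (384x512 bool, what is visible of it) and "bbox" ([centre column, centre row, width, height] in pixels, round what is visible of it).
The state is a dict: "time": time; "joint_positions": joint angles; "dq": joint speeds; "tau": joint torques, N m; "tool_pos": TCP position; "tcp_rot": TCP orientation; "contact_force": force on the tool from outside, world axes, zero at the start; "moment": the same for the moment, N m; "grip_width": finger opening in mm; "finger_force": force on a finger pad.
Only numpy, scipy, OpenCV 4.12 (cv2) and the standard library are available. Lean on these libraries where they do the work, as an engineer would, in place of code of your own. Each camera call takes 0.05 s, during which the arm holds its last target. There are 200 camera calls.

## Working session

There is one attempt and no reset: what is moved stays moved. The work goes in short steps, Python scripts to look and compute and a tool call to move; the robot and the scene stay as the last step left them, time stands still between calls to the robot, and variables do not carry over. Pictures are saved under pics/ and viewed, at most 10 in all, crops included, and the job is handed in when it is done.

Besides the shell and the picture viewer there is one more tool, called after "Request:" by a JSON object that holds its "fn" and its "kwargs". jog_arm: Moves the arm, as the interface text tells. Its arguments: {"type":"object","properties":{"dp":{"type":"array"},"twist":{"type":"array"},"jaw":{"type":"number"}},"required":["dp","twist"]}

```bash
mkdir -p pics; cat > h.py <<'E'
import numpy as np, cv2
from plant import bot
def ray(c,uv):
    p=bot.camera_params(c);R=np.array(p["R"]);t=np.array(p["t"])
    d=np.array([(uv[0]-p["cx"])/p["fx"],(uv[1]-p["cy"])/p["fy"]]);s=d.copy()
    for _ in range(20): s=d/(1+p["k1"]*(s@s))
    return -R.T@t, R.T@np.array([s[0],s[1],1])
def at_z(c,uv,z):
    o,d=ray(c,uv); return o+d*(z-o[2])/d[2]
def proj(c,X):
    p=bot.camera_params(c);x=np.array(p["R"])@np.array(X)+np.array(p["t"]);s=x[:2]/x[2];s=s*(1+p["k1"]*(s@s))
    return s*[p["fx"],p["fy"]]+[p["cx"],p["cy"]]
E
python3 - <<'E'
from h import *
a=bot.capture("top");b=bot.capture("side")
cv2.imwrite("pics/t.png",a);cv2.imwrite("pics/s.png",b)
for c in("top","side"):
    print(c,ray(c,(256,192)))
    for l in("red_nozzle_center","blue_nozzle_center","yellow_nozzle_center","pad_top"):
        for r in bot.find_in(c,l): print(l,np.round(r["bbox"],1),round(r["confidence"],2))
o=bot.get_obs();print(o["time"],o["tool_pos"],o["tcp_rot"])
E
```

```text
top (array([ 302.97749039,  -20.04306166, 1047.01948217]), array([ 0.18784778,  0.04159004, -0.98135632]))
red_nozzle_center [120.8 236.8  41.2  23. ] 0.91
red_nozzle_center [144.8 146.2  34.3  31.7] 0.86
red_nozzle_center [128.3 191.   32.3  27.8] 0.61
blue_nozzle_center [171.1 189.   31.4  22.6] 0.89
yellow_nozzle_center [214.7 187.8  27.4  27.4] 0.91
pad_top [329.5 166.8  55.3  55.3] 0.86
side (array([-143.19226397,  717.49067296,  937.8527477 ]), array([ 0.47879652, -0.56229933, -0.67424524]))
red_nozzle_center [161.8 248.2  22.7  46.3] 0.89
red_nozzle_center [188.  285.2  20.6  56.2] 0.76
red_nozzle_center [139.4 227.7  28.4  47.5] 0.62
blue_nozzle_center [191.8 224.4  22.3  44.2] 0.82
yellow_nozzle_center [219.8 202.8  18.5  41.4] 0.57
pad_top [265.9 168.9  54.8  35.9] 0.6
0.5 [ 203.87804361 -483.80410348  226.68733315] [-3.14157509e+00  5.83258459e-06  3.98786359e-01]
```

View pics/t.png

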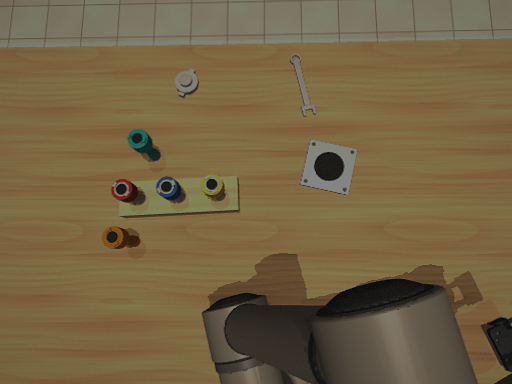

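View pics/s.png

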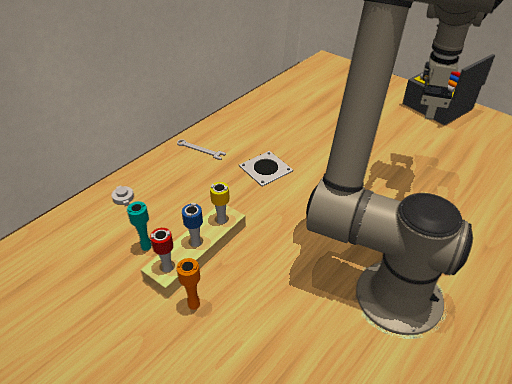

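Top view: red coupling at (124,190), blue (168,188), yellow (213,186) along the rack; turquoise (140,140) and orange (115,237) are lookalikes; the disc is at (329,166). Side view: red at (162,240), disc at (266,167). Next I'll get positions from colour masks.

```bash
cat >> h.py <<'E'
from scipy.optimize import least_squares
def cmask(img,box,col):
    h=cv2.cvtColor(img,cv2.COLOR_BGR2HSV).astype(int);H,S,V=h[...,0],h[...,1],h[...,2]
    m={"red":((H<6)|(H>172))&(S>140)&(V>40),"blue":(H>98)&(H<130)&(S>110)&(V>40),"yellow":(H>22)&(H<36)&(S>150)&(V>60),"dark":(V<60)}[col]
    k=np.zeros(m.shape,bool);x,y,w,g=[int(v) for v in box];k[y-g:y+g,x-w:x+w]=True
    n,l,st,ce=cv2.connectedComponentsWithStats((m&k).astype(np.uint8))
    i=1+np.argmax(st[1:,4]);s=st[i];return np.array([s[0]-.5+.5,s[1],s[0]+s[2]-1,s[1]+s[3]-1],float),ce[i],s[4]
A=np.linspace(0,2*np.pi,60)
def cyl(c,x,y,z0,z1,r=25):
    P=np.array([proj(c,[x+r*np.cos(a),y+r*np.sin(a),z]) for z in(z0,z1) for a in A]);return np.r_[P.min(0),P.max(0)]
def fit(obs,z0,z1,x0):
    f=lambda p:np.concatenate([(cyl(c,p[0],p[1],z0,z1)-b)[[0,1,2,3]] for c,b in obs])
    s=least_squares(f,x0,loss="soft_l1");return s.x,s.fun
E
python3 - <<'E'
from h import *
T=cv2.imread("pics/t.png");S=cv2.imread("pics/s.png")
for col,bt,bs in(("red",(124,190,18,18),(162,242,16,20)),("blue",(168,188,18,18),(192,218,16,22)),("yellow",(213,186,16,16),(220,195,14,20))):
    a=cmask(T,bt,col);b=cmask(S,bs,col);print(col,a,b)
    x0=at_z("top",bt[:2],150)[:2]
    print(fit([("top",a[0])],118,160,x0)[0],fit([("side",b[0])],118,160,x0)[0]);x,r=fit([("top",a[0]),("side",b[0])],118,160,x0);print(np.round(x,1),np.round(r,1))
a=cmask(T,(329,166,18,18),"dark");b=cmask(S,(266,167,18,14),"dark")
print(a,b,at_z("top",a[1],10),at_z("side",b[1],10))
E
```

```text
red (array([111., 179., 137., 201.]), array([125.83710407, 191.91855204]), np.int32(221)) (array([150., 232., 172., 254.]), array([162.54929577, 245.13380282]), np.int32(284))Traceback (most recent call last):
  File "<stdin>", line 6, in <module>
  File "h.py", line 25, in fit
    s=least_squares(f,x0,loss="soft_l1");return s.x,s.fun
    return func(*args, **kwargs)
    result = trf(vector_fun.fun, vector_fun.jac, x0, f0, J0, lb, ub, ftol, xtol,
                 gtol, max_nfev, x_scale, loss_function, tr_solver,
                 tr_options.copy(), verbose, callback=callback_wrapped)
    return trf_no_bounds(
        fun, jac, x0, f0, J0, ftol, xtol, gtol, max_nfev, x_scale,
        loss_function, tr_solver, tr_options, verbose, callback=callback)
    f_new = fun(x_new)
    self._update_fun()
    ~~~~~~~~~~~~~~~~^^
    self.f = self.fun_wrapped(xp_copy(self.x))
             ~~~~~~~~~~~~~~~~^^^^^^^^^^^^^^^^^
    return np.atleast_1d(self.fun(x))
                         ~~~~~~~~^^^
    return self.f(x, *self.args, **self.kwargs)
           ~~~~~~^^^^^^^^^^^^^^^^^^^^^^^^^^^^^^
  File "h.py", line 24, in <lambda>
    f=lambda p:np.concatenate([(cyl(c,p[0],p[1],z0,z1)-b)[[0,1,2,3]] for c,b in obs])
                                ~~~^^^^^^^^^^^^^^^^^^^
  File "h.py", line 22, in cyl
    P=np.array([proj(c,[x+r*np.cos(a),y+r*np.sin(a),z]) for z in(z0,z1) for a in A]);return np.r_[P.min(0),P.max(0)]
                ~~~~^^^^^^^^^^^^^^^^^^^^^^^^^^^^^^^^^^^
  File "h.py", line 11, in proj
    p=bot.camera_params(c);x=np.array(p["R"])@np.array(X)+np.array(p["t"]);s=x[:2]/x[2];s=s*(1+p["k1"]*(s@s))
ValueError: time passes only in moves, steps and waits
```

```bash
sed -i 's/bot.camera_params(c)/CP(c)/; 2a import functools\n@functools.cache\ndef CP(c): return bot.camera_params(c)' h.py
python3 - <<'E'
from h import *
T=cv2.imread("pics/t.png");S=cv2.imread("pics/s.png")
for col,bt,bs in(("red",(124,190,18,18),(162,242,16,20)),("blue",(168,188,18,18),(192,218,16,22)),("yellow",(213,186,16,16),(220,195,14,20))):
    a=cmask(T,bt,col);b=cmask(S,bs,col);print(col,a[0],b[0])
    x0=at_z("top",bt[:2],150)[:2]
    x,r=fit([("top",a[0]),("side",b[0])],118,160,x0);print(np.round(x,1),np.round(r,1))
a=cmask(T,(329,166,18,18),"dark");b=cmask(S,(266,167,18,14),"dark")
print(a,b,at_z("top",a[1],10),at_z("side",b[1],10))
E
```

```text
red [111. 179. 137. 201.] [150. 232. 172. 254.]
[482.8 330.7] [-0.8 -1.   0.7  1.2 -0.8 -4.4  0.9  1.1]
blue [160. 180. 177. 197.] [182. 204. 202. 228.]
[488.4 223.6] [-3.8 -4.6  4.8  2.6 -0.7 -1.   0.8  0.9]
yellow [201. 174. 222. 194.] [210. 182. 228. 194.]
[495.3 120.5] [-0.4 -1.9  2.4  2.6 -1.3 -0.5  0.4 11.9]
(array([314., 152., 343., 180.]), array([328.55640244, 165.97256098]), np.int32(656)) (array([254., 159., 277., 174.]), array([265.54180602, 166.76923077]), np.int32(299)) [ 571.5206691  -171.25148812   10.        ] [ 571.87533699 -170.77009289   10.        ]
```

```bash
cat >> h.py <<'E'
def rows(goal,yaw,n):
    o=bot.get_obs();p=np.array(o["tool_pos"]);y=o["tcp_rot"][2];d=(np.array(goal)-p)/n;s=(yaw-y)/n;out=[]
    for i in range(n):
        a=y+s*i;c,q=np.cos(a),np.sin(a);X=np.array([c,q,0]);Y=np.array([q,-c,0])
        out.append([round(float(v)/1000,4) for v in (X@d,Y@d,-d[2])])
    print(out,"twist",round(float(-np.degrees(s)),2))
E
python3 - <<'E'
from h import *
print(at_z("top",(140,137),150),at_z("top",(112,237),150))
rows([480,-230,300],1.0,10)
E
```

```text
[610.66231688 296.54279424 150.        ] [371.83924726 347.74842176 150.        ]
[[0.0353, -0.0127, -0.0073], [0.036, -0.0105, -0.0073], [0.0366, -0.0083, -0.0073], [0.037, -0.0061, -0.0073], [0.0373, -0.0039, -0.0073], [0.0375, -0.0016, -0.0073], [0.0375, 0.0006, -0.0073], [0.0374, 0.0029, -0.0073], [0.0372, 0.0051, -0.0073], [0.0368, 0.0073, -0.0073]] twist -3.44
```

Request:
{"fn": "jog_arm", "kwargs": {"dp": [[0.035,-0.0127,-0.0073],[0.036,-0.0105,-0.0073],[0.0366,-0.0083,-0.0073],[0.037,-0.006,-0.0073],[0.0373,-0.004,-0.0073],[0.0375,-0.0016,-0.0073],[0.0375,0.0006,-0.0073],[0.0374,0.003,-0.0073],[0.0372,0.005,-0.0073],[0.0368,0.0073,-0.0073]], "twist": [-3.44,-3.44,-3.44,-3.44,-3.44,-3.44,-3.44,-3.44,-3.44,-3.44], "jaw": 0.0918}}

```text
time: 1.75
tool_pos: [480.8, -229.3, 300.0]
tcp_rot: [3.141, 0.0, 1.001]
contact_force: [0.1, -0.0, -0.3]
grip_width: 92.0
finger_force: 0.0
```

```bash
python3 - <<'E'
from h import *
rows([510,80,300],1.63,10)
E
```

```text
[[0.0276, -0.0142, 0.0], [0.0285, -0.0125, 0.0], [0.0292, -0.0106, 0.0], [0.0298, -0.0088, 0.0], [0.0303, -0.0069, 0.0], [0.0307, -0.005, 0.0], [0.0309, -0.003, 0.0], [0.031, -0.0011, 0.0], [0.0311, 0.0009, 0.0], [0.0309, 0.0028, 0.0]] twist -3.6
```

Request:
{"fn": "jog_arm", "kwargs": {"dp": [[0.0276,-0.0142,0.0],[0.0285,-0.0125,0.0],[0.0292,-0.0106,0.0],[0.0298,-0.0088,0.0],[0.0303,-0.0069,0.0],[0.0307,-0.005,0.0],[0.0309,-0.003,0.0],[0.031,-0.0011,0.0],[0.0311,0.0009,0.0],[0.0309,0.0028,0.0]], "twist": [-3.6,-3.6,-3.6,-3.6,-3.6,-3.6,-3.6,-3.6,-3.6,-3.6]}}

```text
time: 3.0
tool_pos: [510.0, 80.0, 299.8]
tcp_rot: [3.141, 0.0, 1.63]
contact_force: [0.4, -0.7, 0.6]
grip_width: 92.1
finger_force: 0.0
```

```bash
python3 - <<'E'
from h import *
a=np.array([111,179,137,201.])
print(fit([("top",a+[-.5,-.5,.5,.5])],118,160,[483,331]))
b=np.array([150,228,172,254.])
print(fit([("side",b+[-.5,-.5,.5,.5])],118,160,[483,331]))
rows([483,330.5,240],1.63,8)
E
```

```text
(array([483.02449171, 330.56617659]), array([-0.2512146 , -0.55720994,  0.26169552,  0.56914048]))
(array([483.79524169, 329.87903482]), array([-0.3228933 , -0.26257877,  0.33278919,  0.22747504]))
[[0.0315, -0.0015, 0.0075], [0.0315, -0.0015, 0.0075], [0.0315, -0.0015, 0.0075], [0.0315, -0.0015, 0.0075], [0.0315, -0.0015, 0.0075], [0.0315, -0.0015, 0.0075], [0.0315, -0.0015, 0.0075], [0.0315, -0.0015, 0.0075]] twist -0.0
```

Request:
{"fn": "jog_arm", "kwargs": {"dp": [[0.0315,-0.0015,0.0075],[0.0315,-0.0015,0.0075],[0.0315,-0.0015,0.0075],[0.0315,-0.0015,0.0075],[0.0315,-0.0015,0.0075],[0.0315,-0.0015,0.0075],[0.0315,-0.0015,0.0075],[0.0315,-0.0015,0.0075],[0,0,0],[0,0,0]], "twist": [0,0,0,0,0,0,0,0,0,0]}}

```text
time: 4.25
tool_pos: [483.8, 329.5, 239.7]
tcp_rot: [3.142, 0.001, 1.628]
contact_force: [-0.7, -0.7, 0.1]
grip_width: 91.6
finger_force: 0.0
```

```bash
python3 - <<'E'
from h import *
cv2.imwrite("pics/s2.png",cv2.resize(bot.capture("side")[130:330,60:326],None,fx=3,fy=3))
rows([483.3,330.3,119],1.63,8)
E
```

```text
[[0.0001, -0.0001, 0.0151], [0.0001, -0.0001, 0.0151], [0.0001, -0.0001, 0.0151], [0.0001, -0.0001, 0.0151], [0.0001, -0.0001, 0.0151], [0.0001, -0.0001, 0.0151], [0.0001, -0.0001, 0.0151], [0.0001, -0.0001, 0.0151]] twist -0.02
```

View pics/s2.png

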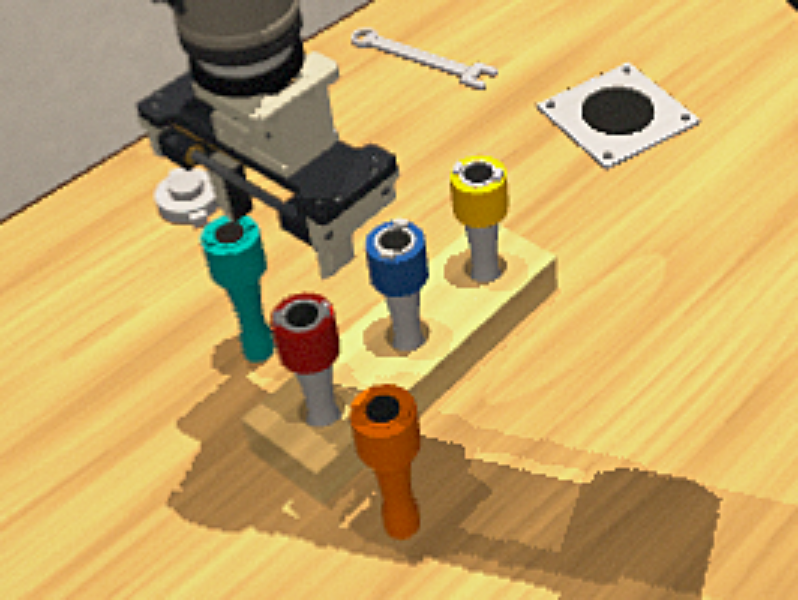

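The open fingers (tips at crop (235,215) and (335,270)) straddle the red coupling at (305,310), clear of turquoise and orange. I'm descending.

Request:
{"fn": "jog_arm", "kwargs": {"dp": [[0,0,0.015],[0,0,0.015],[0,0,0.015],[0,0,0.015],[0,0,0.015],[0,0,0.015],[0,0,0.015],[0,0,0.015],[0,0,0],[0,0,0]], "twist": [0,0,0,0,0,0,0,0,0,0]}}

```text
time: 5.55
tool_pos: [484.0, 330.1, 120.0]
tcp_rot: [3.141, -0.0, 1.627]
contact_force: [-0.2, 1.0, -0.0]
grip_width: 91.7
finger_force: 0.0
```

Request:
{"fn": "jog_arm", "kwargs": {"dp": [[0,0,0],[0,0,0],[0,0,0],[0,0,0],[0,0,0],[0,0,0],[0,0,0],[0,0,0]], "twist": [0,0,0,0,0,0,0,0], "jaw": 0.04}}

```text
time: 6.55
tool_pos: [483.6, 329.9, 119.7]
tcp_rot: [-3.141, 0.0, 1.628]
contact_force: [-0.7, -0.4, 1.2]
grip_width: 49.5
finger_force: 30.0
```

Request:
{"fn": "jog_arm", "kwargs": {"dp": [[0,0,-0.008],[0,0,-0.014],[0,0,-0.02],[0,0,-0.024],[0,0,-0.024],[0,0,-0.024],[0,0,-0.024],[0,0,-0.024],[0,0,-0.02],[0,0,-0.012]], "twist": [0,0,0,0,0,0,0,0,0,0]}}

```text
time: 7.8
tool_pos: [483.8, 330.0, 315.5]
tcp_rot: [3.14, -0.001, 1.627]
contact_force: [0.3, -0.4, -4.4]
grip_width: 49.7
finger_force: 30.0
```

```bash
python3 - <<'E'
from h import *
cv2.imwrite("pics/s3.png",cv2.resize(bot.capture("side")[80:330,60:380],None,fx=2.4,fy=2.4))
print(bot.get_obs()["contact_force"],bot.get_obs()["moment"])
rows([571.7,-171,313],1.63,20)
E
```

```text
[ 0.81537978  0.32787199 -3.08093997] [-0.00218857 -0.13658693 -0.07334029]
[[-0.0253, 0.003, 0.0002], [-0.0253, 0.0029, 0.0002], [-0.0253, 0.0029, 0.0002], [-0.0253, 0.0029, 0.0002], [-0.0253, 0.0029, 0.0002], [-0.0253, 0.0029, 0.0002], [-0.0253, 0.0029, 0.0002], [-0.0253, 0.0029, 0.0002], [-0.0253, 0.0029, 0.0002], [-0.0253, 0.0029, 0.0002], [-0.0253, 0.0029, 0.0002], [-0.0253, 0.0029, 0.0002], [-0.0253, 0.0029, 0.0002], [-0.0253, 0.0029, 0.0002], [-0.0253, 0.0029, 0.0002], [-0.0253, 0.0029, 0.0002], [-0.0253, 0.0029, 0.0002], [-0.0253, 0.0029, 0.0002], [-0.0253, 0.0029, 0.0002], [-0.0253, 0.0029, 0.0002]] twist -0.01
```

View pics/s3.png

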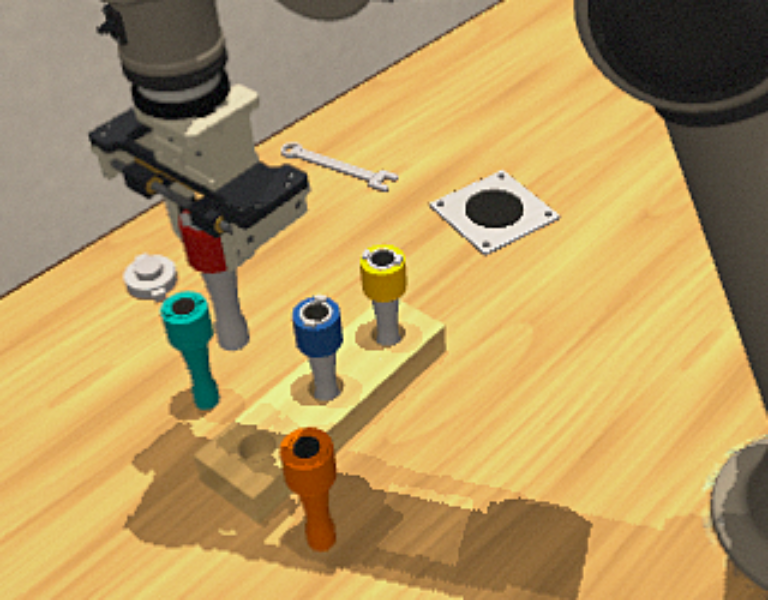

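Red is held, hanging from crop (205,250) to (235,345), parallel to the standing nozzles. Blue and yellow are undisturbed.

Request:
{"fn": "jog_arm", "kwargs": {"dp": [[-0.012,0.0014,0],[-0.02,0.0023,0],[-0.028,0.0032,0],[-0.03,0.0035,0],[-0.03,0.0035,0],[-0.03,0.0035,0],[-0.03,0.0035,0],[-0.03,0.0035,0],[-0.03,0.0035,0],[-0.03,0.0035,0]], "twist": [0,0,0,0,0,0,0,0,0,0]}}

```text
time: 9.1
tool_pos: [529.8, 59.7, 313.0]
tcp_rot: [-3.14, 0.0, 1.626]
contact_force: [0.2, 0.3, -4.2]
grip_width: 49.7
finger_force: 30.0
```

Request:
{"fn": "jog_arm", "kwargs": {"dp": [[-0.03,0.0035,0],[-0.03,0.0035,0],[-0.03,0.0035,0],[-0.03,0.0035,0],[-0.03,0.0035,0],[-0.028,0.0032,0.01],[-0.024,0.0028,0.02],[-0.018,0.002,0.03],[-0.01,0.001,0.03],[0,0,0.02]], "twist": [0,0,0,0,0,0,0,0,0,0]}}

```text
time: 10.35
tool_pos: [568.0, -167.9, 201.2]
tcp_rot: [-3.138, -0.001, 1.625]
contact_force: [0.5, -0.5, -4.9]
grip_width: 49.6
finger_force: 30.0
```

Request:
{"fn": "jog_arm", "kwargs": {"dp": [[0,0,0.02],[0,0,0.015],[0,0,0.01],[0,0,0.005],[0,0,0],[0,0,0]], "twist": [0,0,0,0,0,0]}}

```text
time: 11.1
tool_pos: [570.2, -166.1, 154.4]
tcp_rot: [3.14, 0.001, 1.628]
contact_force: [0.5, 0.8, -4.9]
grip_width: 49.6
finger_force: 30.0
```

```bash
python3 - <<'E'
from h import *
S=bot.capture("side");T=bot.capture("top")
cv2.imwrite("pics/p4.png",np.hstack([cv2.resize(i,None,fx=2.6,fy=2.6) for i in(S[90:230,200:350],T[100:240,260:410])]))
o=bot.get_obs();p=o["tool_pos"];print(o["time"],p,o["contact_force"],o["moment"])
zb=p[2]-119.7+10
print("foot z",zb,[(c,proj(c,[p[0],p[1],zb]),proj(c,[p[0],p[1],zb+40])) for c in("side","top")])
rows([571.7,-171,p[2]],1.63,2)
E
```

```text
11.2 [ 570.14946368 -166.06314022  154.31225801] [-0.22847452  0.22533569 -3.93182817] [ 0.00530653 -0.13806594  0.04106781]
foot z 44.612258014003416 [('side', array([265.18793459, 159.392294  ]), array([265.36917635, 149.48664978])), ('top', array([328.4087907, 163.1433841]), array([330.61485845, 158.99676522]))]
[[-0.0025, 0.0006, -0.0], [-0.0025, 0.0006, -0.0]] twist -0.07
```

View pics/p4.png

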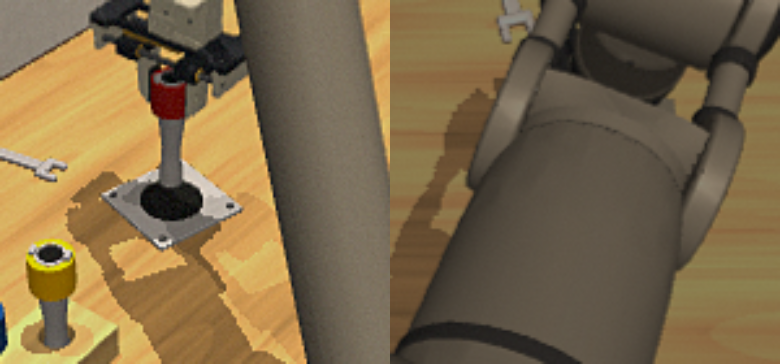

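The nozzle hangs upright over the disc: foot at side pixel (265,160), as predicted. The top view is hidden by the arm. I'll correct by 5 mm and lower it gently.

Request:
{"fn": "jog_arm", "kwargs": {"dp": [[-0.0025,0.0007,0],[-0.0025,0.0007,0],[0,0,0.006],[0,0,0.008],[0,0,0.007],[0,0,0.005],[0,0,0.003],[0,0,0.002],[0,0,0],[0,0,0]], "twist": [0,0,0,0,0,0,0,0,0,0]}}

```text
time: 12.45
tool_pos: [571.7, -171.0, 123.0]
tcp_rot: [3.141, 0.0, 1.628]
contact_force: [0.3, -1.3, -5.2]
grip_width: 49.9
finger_force: 30.0
```

Request:
{"fn": "jog_arm", "kwargs": {"dp": [[0,0,0.0005],[0,0,0.0005],[0,0,0.0005],[0,0,0.0005],[0,0,0]], "twist": [0,0,0,0,0]}}

```text
time: 13.08
tool_pos: [571.5, -170.9, 120.6]
tcp_rot: [-3.141, 0.0, 1.628]
contact_force: [-0.0, -0.1, -4.4]
grip_width: 49.4
finger_force: 30.0
```

Request:
{"fn": "jog_arm", "kwargs": {"dp": [[0,0,0.0005],[0,0,0],[0,0,0.0005],[0,0,0]], "twist": [0,0,0,0]}}

```text
time: 13.58
tool_pos: [571.6, -170.9, 119.7]
tcp_rot: [3.141, 0.0, 1.627]
contact_force: [-0.0, -0.1, -4.2]
grip_width: 49.2
finger_force: 30.0
```

Request:
{"fn": "jog_arm", "kwargs": {"dp": [[0,0,0.0005],[0,0,0]], "twist": [0,0]}}

```text
time: 13.82
tool_pos: [571.6, -171.0, 119.7]
tcp_rot: [3.141, 0.0, 1.628]
contact_force: [-0.8, 0.3, -0.2]
grip_width: 49.7
finger_force: 30.0
```

Contact: the weight is now off the gripper. I'll press slightly, then open slowly.

Request:
{"fn": "jog_arm", "kwargs": {"dp": [[0,0,0.0004],[0,0,0]], "twist": [0,0]}}

```text
time: 14.08
tool_pos: [571.6, -171.1, 119.7]
tcp_rot: [3.141, 0.001, 1.628]
contact_force: [-3.1, -0.1, 6.3]
grip_width: 49.7
finger_force: 30.0
```

Request:
{"fn": "jog_arm", "kwargs": {"dp": [[0,0,0],[0,0,0],[0,0,0]], "twist": [0,0,0], "jaw": 0.0505}}

```text
time: 14.45
tool_pos: [571.6, -170.9, 118.7]
tcp_rot: [3.142, 0.0, 1.627]
contact_force: [-0.6, -0.3, 0.6]
grip_width: 50.4
finger_force: 0.3
```

Request:
{"fn": "jog_arm", "kwargs": {"dp": [[0,0,0],[0,0,0],[0,0,0]], "twist": [0,0,0], "jaw": 0.053}}

```text
time: 14.82
tool_pos: [571.6, -170.9, 118.8]
tcp_rot: [3.141, 0.0, 1.628]
contact_force: [-0.5, -0.5, -0.6]
grip_width: 53.0
finger_force: 0.0
```

```bash
python3 - <<'E'
from h import *
S=bot.capture("side")
cv2.imwrite("pics/p5.png",cv2.resize(S[90:230,200:350],None,fx=4,fy=4))
o=bot.get_obs();print(o["time"],o["tool_pos"],o["contact_force"],o["moment"])
E
```

```text
14.875 [ 571.57314002 -170.93209104  118.79645928] [-0.11095611 -0.08237327 -0.01255188] [ 0.02288922 -0.06731334 -0.00078091]
```

View pics/p5.png

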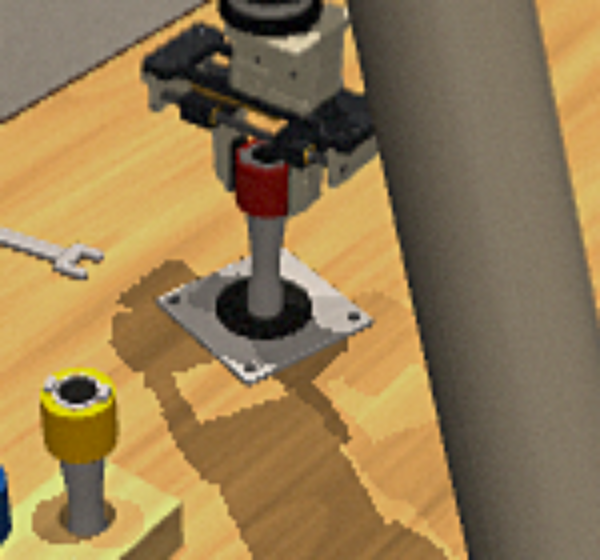

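The nozzle stands upright at the middle of the disc (foot at crop (265,310)) with the fingers just free. I'll open fully and back straight up.

Request:
{"fn": "jog_arm", "kwargs": {"dp": [[0,0,0],[0,0,0],[0,0,0]], "twist": [0,0,0], "jaw": 0.06}}

```text
time: 15.25
tool_pos: [571.5, -170.9, 118.8]
tcp_rot: [3.142, 0.0, 1.628]
contact_force: [0.2, 0.3, 0.7]
grip_width: 59.8
finger_force: 0.0
```

Request:
{"fn": "jog_arm", "kwargs": {"dp": [[0,0,0],[0,0,0],[0,0,0],[0,0,0],[0,0,0]], "twist": [0,0,0,0,0], "jaw": 0.0918}}

```text
time: 15.88
tool_pos: [571.5, -170.9, 118.8]
tcp_rot: [3.142, 0.0, 1.627]
contact_force: [0.1, -0.9, 0.2]
grip_width: 91.8
finger_force: 0.0
```

Request:
{"fn": "jog_arm", "kwargs": {"dp": [[0,0,-0.006],[0,0,-0.01],[0,0,-0.015],[0,0,-0.02],[0,0,-0.02],[0,0,-0.02],[0,0,-0.02],[0,0,-0.02],[0,0,-0.02],[0,0,-0.01]], "twist": [0,0,0,0,0,0,0,0,0,0]}}

```text
time: 17.12
tool_pos: [571.8, -171.0, 282.1]
tcp_rot: [3.139, 0.001, 1.628]
contact_force: [-0.1, -0.6, -0.6]
grip_width: 91.7
finger_force: 0.0
```

Request:
{"fn": "jog_arm", "kwargs": {"dp": [[-0.02,0,0],[-0.03,0,0],[-0.03,0,0],[-0.03,0,0],[-0.03,0,0],[-0.03,0,0],[-0.02,0,0],[0,0,0],[0,0,0]], "twist": [0,0,0,0,0,0,0,0,0]}}

```text
time: 18.25
tool_pos: [582.0, -360.5, 279.1]
tcp_rot: [-3.141, -0.001, 1.627]
contact_force: [-0.6, 0.8, -0.9]
grip_width: 91.7
finger_force: 0.0
```

```bash
python3 - <<'E'
from h import *
S=bot.capture("side");T=bot.capture("top")
cv2.imwrite("pics/p6.png",np.hstack([cv2.resize(i,None,fx=1.9,fy=1.9) for i in(S[90:300,130:330],T[80:290,200:400])]))
b=cmask(S,(265,125,20,25),"red")[0]
print(b,fit([("side",b+[-.5,-.5,.5,.5])],118,160,[571.6,-171])[0], cyl("side",571.6,-171,118,160),bot.get_obs()["time"])
E
```

```text
[259. 128. 274. 144.] [ 567.29876632 -166.41776434] [258.21144236 124.33604951 274.51914447 144.78470086] 18.35
```

View pics/p6.png

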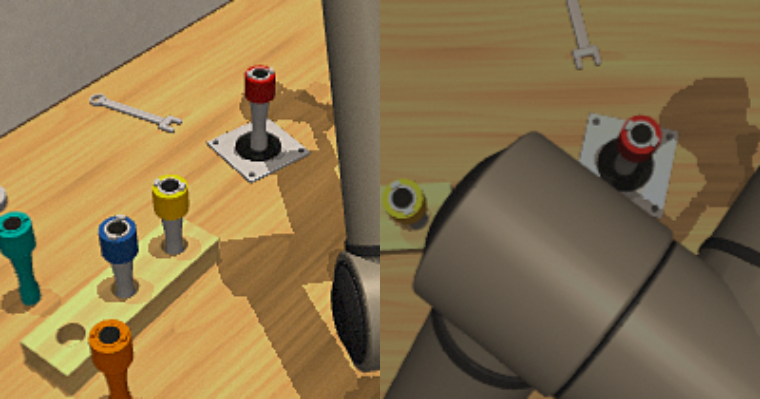

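Red stands upright and centred on the disc: side crop (260,140), and the coupling box matches the prediction. Blue and yellow are in place, and the gripper is well clear. Handing in.

```bash
python3 -c "
from plant import bot
print(bot.close_job())"
```

```text
the job is handed in; nothing more can be done
None
```

The red nozzle is standing upright by itself at the centre of the rubber disc, the blue and yellow nozzles are still in the rack, and I handed the job in at about 18.4 s; the hand-in gave no verdict.

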